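Square a canvas on the copy stand and hold the telescoping lamp out over it

ROBOT

A 6-joint arm with a two-finger parallel gripper is mounted at the origin on the work surface. World frame = base frame: x ahead of the robot, y to its left, z up, the work surface at z = 0. Lengths are in mm, angles in rad, forces in N, time in s.
With the tool pointing down it reaches from about 275 to 725 mm from the base axis. Payload 5.6 kg.
Tool frame: the origin (TCP) lies midway between the tips of the shut fingers; the grasp point (between the pads) lies ctrl.grasp_offset behind it (ctrl.grasp_offset is the distance from the TCP to the grasp point, in mm); z points along the fingers, y is the line along which they close (so a half turn about z gives the same grasp; the last joint's range is limited). The gripper opens to 85 mm and grips with 20 to 120 N. Pads are 22 mm wide; open, the fingers measure 114 mm over their backs; the gripper's body (76 mm by 85 mm) begins 54 mm behind the grasp point. The pads swing forward as they close: fully open they stand 13 mm farther back than shut.
Start: joints at [-0.971, 0.255, 0.108, 0, -1.424, -0.285], TCP at [170.314, -522.959, 231.283] pointing down, gripper open.
Joint ranges: [-2.95, 2.95], [-1.21, 1.97], [-1.09, 1.5], [-2.87, 1.71], [-2.94, -0.07], [-3.05, 3.05]. Speed limits (rad/s): [2.57, 2.57, 3.14, 3.14, 3.14, 3.14].

INTERFACE

Orientations are given as a rotation vector (axis times angle).
In Python, from rig import status, camera, ctrl gives the robot as it stands. The module is installed in compiled form; this text tells all that it offers.
- The arm moves only by the tool carry_out, never from a script. Its argument "commands" is a list that holds one entry, the list of rows, each a list of 5 numbers: the closure, from 0 (fully open) to 1 (shut), then the shift along the world's x, y, z in cm, then the turn about the world's z in rad. A call has 1 to 10 rows; each row is the pose to reach, as a shift and turn from the pose commanded when the call began; what a row does not reach only later rows make up. A row lasts 1/8 s, in which the tool goes at most 62.5 mm and 10.7 degrees, less where a joint would pass 70% of its speed; a pose out of reach is approached as far as the arm can. A call with a gripper value outside its range is refused whole. The fingers move at their own pace and stop on an object; "squeeze" is the grip in N (left out, the last holds). Time passes only in rows, so rows that repeat a pose let the fingers close. It gives the time, the measured TCP pose, the force, the opening and the grip force at its end, in the units of the state.
- status.observe(): the state, without advancing time (a new reading comes with each control period).
- camera(name): name is "scene" or "top" or "wrist"; returns a dict with "img" (400x640x3 uint8, blue, green, red), "intrinsics" (3x3 intrinsics, pixels), "k1" (the pictures are not rectified: a ray, as slopes to the right and down, at radius r is drawn at 1 + k1 r^2 times it, then the intrinsics apply), "xyz" and "rotation" of the camera in the world. Camera axes: x right, y up, looking along -z (the intrinsics and any distortion apply to the point x, -y, -z); pixel columns grow to the right and rows downward; lengths in mm; the calibration is good to about 2 mm. A picture is of the moment at which its call begins. There is no depth.
- ctrl.close_job(): hands the job in; it is judged then, once.
The state is a dict: "time": time; "joint_positions": joint angles; "joint_vel": joint speeds; "tau": joint torques, N m; "tcp_pos": TCP position; "eef_rot": TCP orientation; "wrist_force": force on the tool from outside, world axes, zero at the start; "torque": the same for the moment, N m; "gripper_width": finger opening in mm; "gripper_force": force on a finger pad.
Only numpy, scipy, OpenCV 4.12 (cv2) and the standard library are available. Lean on these libraries where they do the work, as an engineer would, in place of code of your own. Each camera call takes 0.05 s, during which the arm holds its last target. There are 200 camera calls.

TASK

Get the small painted canvas ready to be photographed: first push it square and flush into the corner of the two wooden rails on the copy stand. Then press the round release button on the lamp housing fully down, take the lamp by its upright tab and pull it out past the first stop to the second stop, the end of its travel. It springs back if let go, so finish while still holding the lamp fully out, with the canvas still flush in its corner and the pencil cup, paint jar and eraser left alone.

Things in the scene. Friction and masses are not known exactly. Their poses are not given: they have to be found in the camera images.
- stand: copy stand, fixed to the table: plywood baseboard 12 mm thick, spanning x -130..110, y -270..310 mm of its own frame; origin on the table surface (z = 0). Two wooden rails, 15 mm wide, stand 15 mm above the board and form a corner: far rail's inner face at stand x = 90 (rail y -255..35), side rail's at stand y = 20 (rail x -60..105). A lamp housing stands at its +y end.
- corner (a point): the inner corner of the two rails, on the baseboard's top face (stand x = 90, y = 20, z = 12 mm); the canvas belongs on its -x, -y side. Axes as the stand's.
- rod_mouth (a point): where the lamp's rod (aluminium, 16 mm diameter, along stand y) leaves the -y end of the white lamp housing: stand x = 25, y = 130, z = 92.5 mm. The housing spans stand x 0..50, y 130..310, z 65..118 mm, on a narrower foot. Axes as the stand's.
- picture: loose stretched canvas, painted landscape, 130 mm (its x) x 180 mm (its y) x 18 mm thick, about 0.3 kg, lying face up on the baseboard. Origin at the centre of its underside. Its axes lie roughly along the stand's; its +x and +y edges go against the rails. Flush, its origin is at stand x = 25, y = -70 mm, and its top is 3 mm above the rails' tops.
- release (a joint): release button on top of the housing: 0 = up, 0.008 m = fully down. It moves straight down, takes about 3 N plus a little drag, and stays where it is pushed. The lamp is locked in until the button is about 6 mm down.
- release_top (a point): centre of the top face of the release button, a steel cap 26 mm in diameter that stands 14 mm above the housing when up (stand x = 25, y = 200, z = 132 mm).
- lamp (a joint): how far the lamp is pulled out along the stand's -y direction: 0 = home against the housing side, about 0.070 m = first stop (a spring catch that is felt as about 9 N in all and can be pulled through), 0.140 m = second stop, the hard end. A spring pulls it home with 2.5 to 3.5 N all the way.
- grip_tab (a point): upright white tab on the lamp head, to take the lamp by: 34 mm along stand x, 14 mm along stand y, 45 mm high, axes as the stand's. The point is the centre of its foot, on top of the lamp head (disc 64 mm in diameter, 15 mm thick, underside 85 mm above the table). Lamp home: at stand x = 25, y = 70, z = 100 mm; it moves along stand -y with the lamp.
- pencil_cup: bystander: tapered green cup with pencils, 72 mm in diameter at the foot, 160 mm high with pencils, on the table beyond the baseboard's -y end; origin under its centre
- paint_jar: bystander: glass jar 48 mm in diameter, 60 mm high, on the baseboard on the robot's side of the lamp housing; origin under its centre
- eraser: bystander: eraser 22 x 45 x 14 mm on the baseboard on the robot's side of the lamp housing; origin under its centre
Mind the look-alikes: they are no part of the job. What is meant by the picture is not blue, and is the smaller of those in its own colour.

How it is judged:
By the outcome, as a careful person would: the job done as asked, in the order asked, and still so for the second after the job is handed in, while the arm keeps its last pose, push and grip.
It also fails if it takes over 64 s, if anything falls off the work surface, if the arm or the gripper's body presses on something with over 40 N, if the wrist force passes 120 N, or if a joint passes its speed limit or range.

## Working session

There is one attempt and no reset: what is moved stays moved. The work goes in short steps, Python scripts to look and compute and a tool call to move; the robot and the scene stay as the last step left them, time stands still between calls to the robot, and variables do not carry over. Pictures are saved under pics/ and viewed, at most 10 in all, crops included, and the job is handed in when it is done.

Besides the shell and the picture viewer there is one more tool, called after "Call:" by a JSON object that holds its "method" and its "body". carry_out: Moves the arm, as the interface text tells. Its arguments: {"type":"object","properties":{"commands":{"type":"array"},"squeeze":{"type":"number"}},"required":["commands"]}

```bash
mkdir -p pics
cat > h.py <<'E'
import numpy as np, cv2
from rig import status, camera, ctrl
def snap(name, fn=None):
    c=camera(name)
    if fn: cv2.imwrite('pics/'+fn,c['img'])
    return c
def ray(c,u,v):
    K=np.array(c['intrinsics'],float);k=float(c['k1'])
    d=np.array([(u-K[0,2])/K[0,0],(v-K[1,2])/K[1,1]]);s=d.copy()
    for _ in range(30): s=d/(1+k*(s@s))
    w=np.array(c['rotation'],float)@np.array([s[0],-s[1],-1.])
    return np.array(c['xyz'],float),w
def onz(c,u,v,z):
    o,w=ray(c,u,v); return o+w*(z-o[2])/w[2]
def proj(c,p):
    K=np.array(c['intrinsics'],float);k=float(c['k1'])
    q=np.array(c['rotation'],float).T@(np.array(p,float)-np.array(c['xyz'],float))
    s=np.array([q[0],-q[1]])/-q[2]; s=s*(1+k*(s@s))
    return np.array([K[0,0]*s[0]+K[0,2],K[1,1]*s[1]+K[1,2]])
E
python3 - <<'E'
from h import *
np.set_printoptions(precision=4,suppress=True)
for n in ('top','scene'):
    c=snap(n,n+'1.png'); print(n,c['xyz'],c['rotation'],c['intrinsics'],c['k1'])
print(status.observe(), ctrl.grasp_offset)
E
```

```text
top [ 250.8847  -62.3386 1361.5167] [ 0.1489 -0.1439 -1.5622] [[476.2288   0.     319.6558]
 [  0.     476.2288 195.0509]
 [  0.       0.       1.    ]] -0.018958334430030203
scene [1102.0715  108.542   760.3703] [0.5369 0.7133 1.7524] [[365.6459   0.     318.7645]
 [  0.     365.6459 199.1934]
 [  0.       0.       1.    ]] -0.04553532796893596
{'time': 0.1, 'joint_positions': array([-0.9714,  0.2557,  0.1071, -0.0004, -1.4239, -0.2846]), 'joint_vel': array([-0.0001, -0.0022,  0.003 ,  0.0016, -0.0011,  0.0028]), 'tau': array([ -0.0021, -38.7603,  23.8476,   5.3779,  -0.0038,  -0.    ]), 'tcp_pos': array([ 170.2   , -522.5413,  230.477 ]), 'eef_rot': array([ 0.4923, -3.1024, -0.0026]), 'wrist_force': array([ 0.3958, -0.3747, -0.5143]), 'torque': array([-0.0012,  0.0202, -0.0092]), 'gripper_force': 0.0, 'gripper_width': 85.41189067606719} 18.700000000000003
```

View pics/top1.png

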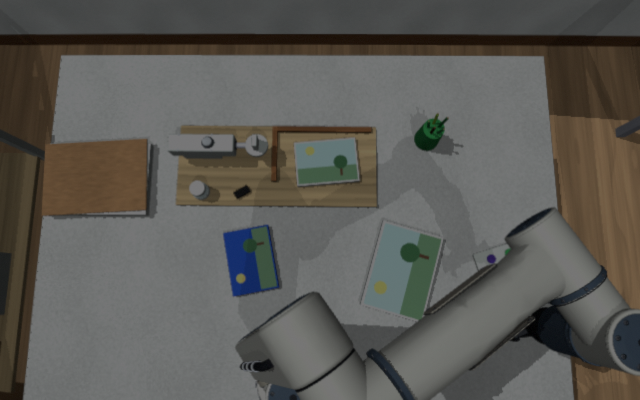

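View pics/scene1.png

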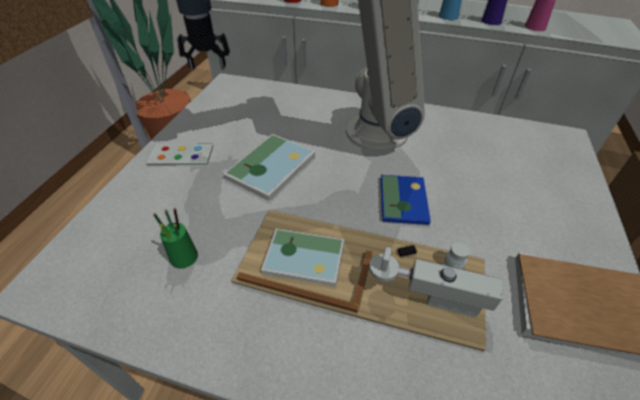

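The top view shows the stand at about (178–377, 125–207). The pale green canvas on it is at (295–360, 138–186), the rail corner at about (277, 130), the button at (207, 142) and the tab at (256, 143). The blue canvas and the larger pastel one on the table are the decoys.

```bash
sed -i "s/np.array(c\['rotation'\],float)/cv2.Rodrigues(np.array(c['rotation'],float))[0]/" h.py
python3 - <<'E'
from h import *
np.set_printoptions(precision=1,suppress=True)
c=snap('top'); im=c['img']
cv2.imwrite('pics/crop1.png',cv2.resize(im[110:215,165:390],None,fx=3.5,fy=3.5,interpolation=cv2.INTER_CUBIC))
hsv=cv2.cvtColor(im,cv2.COLOR_BGR2HSV)
# wood mask
m=cv2.inRange(hsv,(8,50,50),(28,255,255)); m[:110]=0;m[215:]=0;m[:,:165]=0;m[:,390:]=0
pts=cv2.findNonZero(cv2.morphologyEx(m,cv2.MORPH_OPEN,np.ones((3,3))))
hull=cv2.convexHull(pts); r=cv2.minAreaRect(pts); print(r)
b=cv2.boxPoints(r)
for p in b: print('board',p,onz(c,*p,12))
# canvas: not wood inside
inner=cv2.bitwise_not(m); inner[:132]=0;inner[195:]=0;inner[:,:288]=0;inner[:,368:]=0
n,l,s,_=cv2.connectedComponentsWithStats(inner); k=1+np.argmax(s[1:,4])
pp=cv2.findNonZero((l==k).astype(np.uint8)); r=cv2.minAreaRect(pp); print(r)
for p in cv2.boxPoints(r): print('canvas',p,onz(c,*p,30))
print('button',onz(c,207.5,142,132),'tab',onz(c,256,143,145))
E
```

```text
((276.3511657714844, 165.73587036132812), (200.10092163085938, 79.8646240234375), 0.5787255167961121)
board [175.9 204.7] [476.  356.4  12. ]
board [176.7 124.8] [716.9 368.6  12. ]
board [376.8 126.8] [ 712.  -226.2   12. ]
board [376.  206.7] [ 472.1 -219.4   12. ]
((326.2861328125, 161.54034423828125), (45.22065353393555, 63.36956024169922), 85.03025817871094)
canvas [292.8 141.8] [659.6  21.2  30. ]
canvas [355.9 136.3] [ 676.8 -162.5   30. ]
canvas [359.8 181.3] [ 542.5 -172.4   30. ]
canvas [296.7 186.8] [525.9   8.1  30. ]
button [627.1 244.2 132. ] tab [620.6 111.6 145. ]
```

View pics/crop1.png

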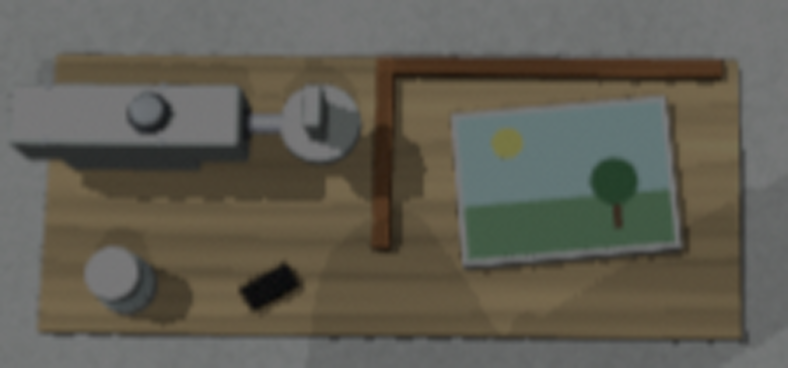

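The crop shows the rail corner (inner) near (397, 75), the button at (150, 110), the lamp disc at (320, 123) and the canvas corners at (452, 114), (665, 97), (683, 248) and (465, 268). I'll fit the stand pose to these landmarks.

```bash
cat > fit.py <<'E'
from h import *
from scipy.optimize import least_squares
np.set_printoptions(precision=1,suppress=True)
c=snap('top')
def px(u,v): return np.array([165+(u+.5)/3.5-.5,110+(v+.5)/3.5-.5])
L=[((110,310,12),57,55),((-130,310,12),38,332),((110,-270,12),739,60),((-130,-270,12),745,342),
((105,35,27),376,58),((90,20,27),397,75),((105,-255,27),724,60),((-60,20,27),390,249),((-60,35,27),373,248),
((25,200,132),150,110),((50,130,118),240,86),((0,130,118),240,148),((25,70,100),320,123)]
W=np.array([onz(c,*px(u,v),p[2])[:2] for p,u,v in L]); S=np.array([p[:2] for p,_,_ in L],float)
def tf(q,s):
    C,N=np.cos(q[2]),np.sin(q[2]); return np.array(s)@np.array([[C,N],[-N,C]])+q[:2]
r=least_squares(lambda q:(tf(q,S)-W).ravel(),[600,50,0],loss='soft_l1',f_scale=3)
q=r.x
if __name__=='__main__':
    print('stand',q[:2],'yaw %.4f'%q[2]); print(np.c_[S,tf(q,S)-W])
    np.save('stand.npy',q)
    cw=np.array([onz(c,*px(u,v),30)[:2] for u,v in [(452,114),(665,97),(683,248),(465,268)]])
    C,N=np.cos(q[2]),np.sin(q[2]); cs=(cw-q[:2])@np.array([[C,-N],[N,C]])
    print('canvas stand',cs,cs.mean(0),'world',cw,cw.mean(0))
    print('lens',np.linalg.norm(np.diff(cs,axis=0),axis=1))
    for n,p in dict(corner=(90,20),button=(25,200),tab=(25,70),flush=(25,-70)).items(): print(n,tf(q,p))
E
python3 fit.py
```

```text
stand [603.3  46.8] yaw -0.0064
[[ 110.   310.     0.2    0.2]
 [-130.   310.    -1.1    0. ]
 [ 110.  -270.    -0.5   -0.7]
 [-130.  -270.     1.4    1.3]
 [ 105.    35.     0.7   -1.7]
 [  90.    20.     0.5    1.3]
 [ 105.  -255.    -0.2   -0.1]
 [ -60.    20.    -0.5   -0.4]
 [ -60.    35.    -1.2    0.6]
 [  25.   200.    -0.1    2.3]
 [  50.   130.     0.6   -2. ]
 [   0.   130.     0.6    0.3]
 [  25.    70.    -0.4   -1.1]]
canvas stand [[  55.1  -28.2]
 [  71.5 -205.2]
 [ -57.  -219.5]
 [ -75.4  -41.5]] [  -1.5 -123.6] world [[ 658.2   18.2]
 [ 673.5 -158.9]
 [ 544.9 -172.3]
 [ 527.6    5.7]] [601.1 -76.8]
lens [177.7 129.3 178.9]
corner [693.4  66.2]
button [629.6 246.6]
tab [628.8 116.6]
flush [627.9 -23.4]
```

Call:
{"method": "carry_out", "body": {"commands": [[[1, 33, 44.6, -10, -0.32], [1, 33, 44.6, -10, -0.32], [1, 33, 44.6, -10, -0.32], [1, 33, 44.6, -10, -0.32], [1, 33, 44.6, -10, -0.32], [1, 33, 44.6, -10, -0.32], [1, 33, 44.6, -10, -0.32], [1, 33, 44.6, -10, -0.32], [1, 33, 44.6, -10, -0.32], [1, 33, 44.6, -10, -0.32]]]}}

```text
time: 1.45
tcp_pos: [501.4, -74.1, 129.9]
eef_rot: [-0.002, -3.14, -0.0]
wrist_force: [-0.7, -0.4, -0.1]
gripper_width: -0.1
gripper_force: 0.0
```

Call:
{"method": "carry_out", "body": {"commands": [[[1, 0, 0, -6, 0], [1, 0, 0, -9, 0], [1, 0, 0, -11, 0], [1, 0, 0, -11.2, 0], [1, 0, 0, -11.2, 0], [1, 0, 0, -11.2, 0]]]}}

```text
time: 2.2
tcp_pos: [501.1, -77.1, 20.5]
eef_rot: [0.008, 3.139, 0.0]
wrist_force: [-0.3, -0.2, 0.0]
gripper_width: -0.4
gripper_force: 0.0
```

Run:
```python
from h import *
c=snap('top'); cv2.imwrite('pics/crop2.png',cv2.resize(c['img'][110:235,165:390],None,fx=3.5,fy=3.5,interpolation=cv2.INTER_CUBIC))
print(status.observe())
```

```text
{'time': 2.25, 'joint_positions': array([ 1.57116288e-01,  3.40911770e-01, -3.53616475e-01,  1.58876049e-04,
       -8.74174824e-01, -1.73325914e+00]), 'joint_vel': array([ 0.00253634,  0.00279362, -0.00359284, -0.00270063,  0.00200113,
       -0.00022109]), 'tau': array([-3.31619661e-02, -3.79873323e+01,  1.84552574e+01,  4.16654527e+00,
       -3.61806291e-03,  9.93536341e-04]), 'tcp_pos': array([501.04371178, -76.99384219,  20.33223577]), 'eef_rot': array([8.23289573e-03, 3.13949584e+00, 3.33801835e-04]), 'wrist_force': array([-0.21553634, -0.18611828,  0.04476953]), 'torque': array([-3.88215371e-02,  1.86198687e-02, -9.34565177e-05]), 'gripper_force': 0.0, 'gripper_width': 0.1732542512146023}
```

View pics/crop2.png

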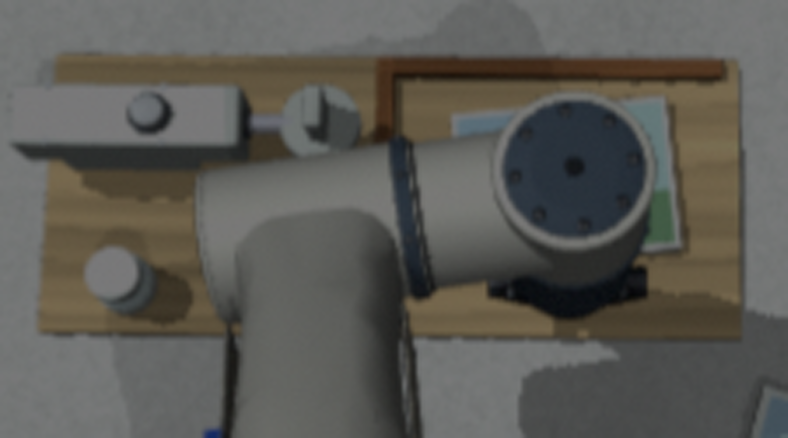

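The canvas hasn't moved, and the shut fingers are in place beside its -x edge, near (570, 290). Next I push it in +x.

Call:
{"method": "carry_out", "body": {"commands": [[[1, 1.0, 0, 0, 0], [1, 2.0, 0, 0, 0], [1, 2.5, 0, 0, 0], [1, 3, 0, 0, 0], [1, 3.5, 0, 0, 0], [1, 4, 0, 0, 0], [1, 4.3, 0, 0, 0], [1, 4.3, 0, 0, 0]]]}}

```text
time: 3.25
tcp_pos: [543.8, -76.9, 19.3]
eef_rot: [0.008, 3.141, -0.0]
wrist_force: [0.0, -0.7, 0.1]
gripper_width: -0.1
gripper_force: 0.0
```

Call:
{"method": "carry_out", "body": {"commands": [[[1, 0.3, 0, 0, 0], [1, 0.6, 0, 0, 0], [1, 0.8, 0, 0, 0], [1, 0.8, 0, 0, 0]]]}}

```text
time: 3.75
tcp_pos: [546.5, -76.8, 18.3]
eef_rot: [-0.01, -3.132, -0.001]
wrist_force: [-12.2, 2.9, 7.8]
gripper_width: 0.2
gripper_force: 6.1
```

Run:
```python
from h import *
c=snap('scene'); cv2.imwrite('pics/sc2.png',cv2.resize(c['img'][130:350,225:510],None,fx=2.7,fy=2.7,interpolation=cv2.INTER_CUBIC))
print(status.observe()['wrist_force'])
```

```text
[-12.00457671   3.50340121   7.59623317]
```

View pics/sc2.png

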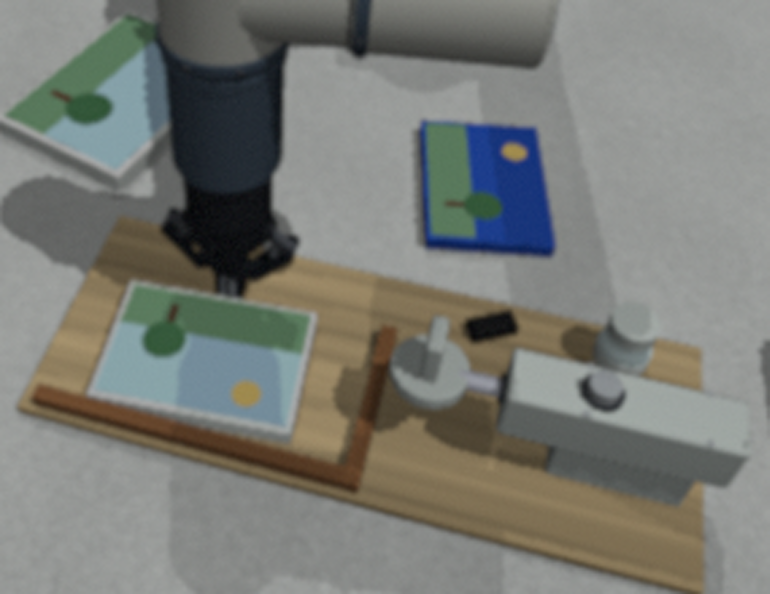

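The view shows the canvas touching the far rail only at its -y corner (about (90, 392)), with a gap at its other end (about (290, 435)), so it has wedged on friction. I'll push again nearer the +y end.

Call:
{"method": "carry_out", "body": {"commands": [[[1, -2, 0, 0, 0], [1, -2, 2.5, 0, 0], [1, -2, 5.5, 0, 0], [1, -1.5, 5.5, 0, 0], [1, -1, 5.5, 0, 0], [1, -0.7, 5.5, 0, 0], [1, -0.4, 5.5, 0, 0], [1, -0.2, 5.5, 0, 0], [1, 0, 5.5, 0, 0], [1, 0, 5.5, 0, 0]]]}}

```text
time: 5.05
tcp_pos: [551.7, -22.1, 19.3]
eef_rot: [0.008, 3.141, -0.0]
wrist_force: [-0.2, 0.0, 0.0]
gripper_width: 0.2
gripper_force: 0.1
```

Call:
{"method": "carry_out", "body": {"commands": [[[1, 0.2, 0, 0, 0], [1, 0.4, 0, 0, 0], [1, 0.5, 0, 0, 0], [1, 0.5, 0, 0, 0]]]}}

```text
time: 5.55
tcp_pos: [553.6, -22.1, 18.9]
eef_rot: [-0.009, -3.136, 0.001]
wrist_force: [-8.2, 0.8, 5.6]
gripper_width: 0.3
gripper_force: 4.4
```

Call:
{"method": "carry_out", "body": {"commands": [[[1, -1, 0, 0, 0], [1, -1, 0, 4, 0], [1, 2, -6, 5, 0], [1, 5, -12, 5, 0], [1, 7.2, -17.6, 5, 0], [1, 7.2, -17.6, 2, 0], [1, 7.2, -17.6, 0, 0], [1, 7.2, -17.6, 0, 0]]]}}

```text
time: 6.55
tcp_pos: [627.2, -198.1, 17.5]
eef_rot: [-0.009, -3.139, -0.0]
wrist_force: [-0.3, 0.7, 0.8]
gripper_width: -0.1
gripper_force: 0.0
```

Run:
```python
from h import *
c=snap('scene'); cv2.imwrite('pics/sc3.png',cv2.resize(c['img'][200:330,225:420],None,fx=4,fy=4,interpolation=cv2.INTER_CUBIC))
s=status.observe();print(s['wrist_force'],s['tcp_pos'])
```

```text
[-0.25645056  0.35510012  0.77463022] [ 628.21924325 -198.11263824   19.18108787]
```

View pics/sc3.png

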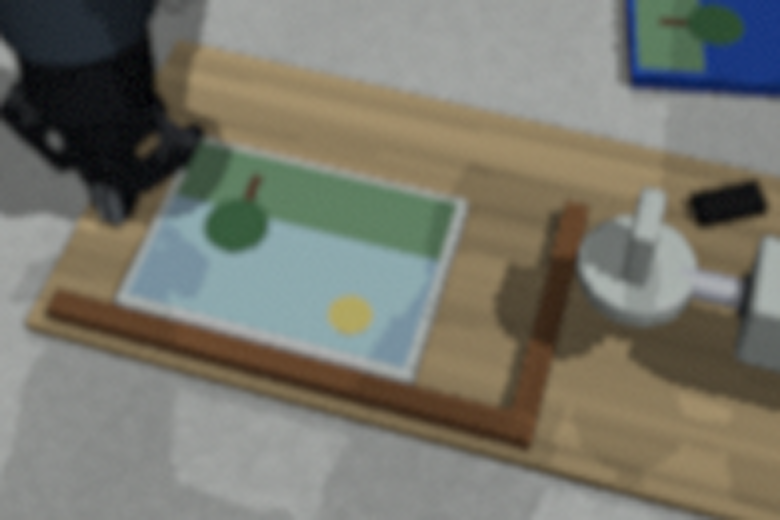

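The canvas is now flush along the far rail, from about (118, 300) to (410, 380), with a gap remaining to the side rail. Next I push it in +y.

Call:
{"method": "carry_out", "body": {"commands": [[[1, 0, 1, 0, 0], [1, 0, 2, 0, 0], [1, 0, 2.8, 0, 0], [1, 0, 3.5, 0, 0], [1, 0, 4.2, 0, 0], [1, 0, 4.9, 0, 0], [1, 0, 5.6, 0, 0], [1, 0, 6, 0, 0], [1, 0, 6.3, 0, 0], [1, 0, 6.3, 0, 0]]]}}

```text
time: 7.85
tcp_pos: [629.1, -135.2, 20.4]
eef_rot: [0.007, 3.14, -0.002]
wrist_force: [0.3, -3.4, 5.8]
gripper_width: -0.4
gripper_force: 2.6
```

Call:
{"method": "carry_out", "body": {"commands": [[[1, 0, 0.2, 0, 0], [1, 0, 0.4, 0, 0], [1, 0, 0.6, 0, 0], [1, 0, 0.7, 0, 0], [1, 0, 0.7, 0, 0]]]}}

```text
time: 8.48
tcp_pos: [629.1, -128.4, 20.4]
eef_rot: [0.008, 3.14, -0.002]
wrist_force: [0.4, -3.5, 5.9]
gripper_width: 0.0
gripper_force: 3.0
```

Run:
```python
from h import *
c=snap('scene'); cv2.imwrite('pics/sc4.png',cv2.resize(c['img'][200:330,225:420],None,fx=4,fy=4,interpolation=cv2.INTER_CUBIC))
s=status.observe();print(s['wrist_force'],s['tcp_pos'])
```

```text
[-0.71594259 -4.52564306  5.85272098] [ 629.105564   -128.41408473   20.40978335]
```

View pics/sc4.png

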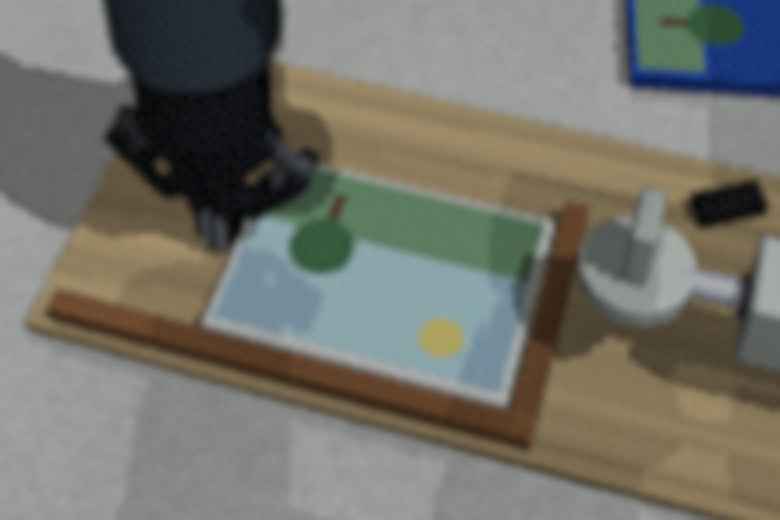

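The canvas is nearly against the side rail, with its edge at about (510–552, 220–400). I'll keep going in small steps until the force rises.

Call:
{"method": "carry_out", "body": {"commands": [[[1, 0, 0.2, 0, 0], [1, 0, 0.4, 0, 0], [1, 0, 0.4, 0, 0]]]}}

```text
time: 8.9
tcp_pos: [629.1, -124.9, 20.5]
eef_rot: [0.008, 3.14, -0.003]
wrist_force: [0.0, -6.1, 5.1]
gripper_width: -0.1
gripper_force: 3.7
```

Call:
{"method": "carry_out", "body": {"commands": [[[1, 0, 0.2, 0, 0], [1, 0, 0.3, 0, 0], [1, 0, 0.3, 0, 0]]]}}

```text
time: 9.28
tcp_pos: [629.0, -124.5, 20.6]
eef_rot: [0.008, 3.14, -0.008]
wrist_force: [1.4, -14.8, 3.3]
gripper_width: 0.0
gripper_force: 7.3
```

Call:
{"method": "carry_out", "body": {"commands": [[[1, 0, -1, 0, 0], [1, 0, -1, 4, 0], [1, -5, 3, 5, 0], [1, -9.3, 9.5, 4, 0], [1, -9.3, 9.5, 0, 0], [1, -9.3, 9.5, 0, 0], [1, -8, 9.5, 0, 0], [1, -7.6, 9.5, 0, 0], [1, -7.3, 9.5, 0, 0], [1, -7.3, 9.5, 0, 0]]]}}

```text
time: 10.52
tcp_pos: [553.5, -26.8, 19.3]
eef_rot: [-0.011, -3.137, 0.0]
wrist_force: [-7.0, 1.9, 4.6]
gripper_width: 0.2
gripper_force: 3.9
```

Call:
{"method": "carry_out", "body": {"commands": [[[1, -1, 0, 0, 0], [1, -1, 0, 6, 0], [1, -1, 0, 12, 0], [1, 0, 4, 16, 0], [1, 2, 10, 16, 0], [1, 4, 16, 16, 0], [1, 6, 22, 16, 0], [1, 7.4, 27.2, 15, 0], [1, 7.4, 27.2, 14, 0], [1, 7.4, 27.2, 14, 0]]]}}

```text
time: 11.78
tcp_pos: [629.2, 245.5, 158.4]
eef_rot: [-0.008, -3.14, 0.001]
wrist_force: [1.3, -0.8, 0.3]
gripper_width: -0.0
gripper_force: 0.0
```

Run:
```python
from h import *
c=snap('top'); t=cv2.resize(c['img'][118:200,250:380],None,fx=6,fy=6,interpolation=cv2.INTER_CUBIC)
cv2.imwrite('pics/top5.png',t)
c=snap('scene'); s=cv2.resize(c['img'][200:330,225:420],None,fx=4,fy=4,interpolation=cv2.INTER_CUBIC)
cv2.imwrite('pics/sc5.png',s)
s=status.observe();print(s['wrist_force'],s['tcp_pos'])
```

```text
[-0.52544324  0.12347468 -0.03139786] [629.71401345 244.84993901 160.27066216]
```

View pics/top5.png

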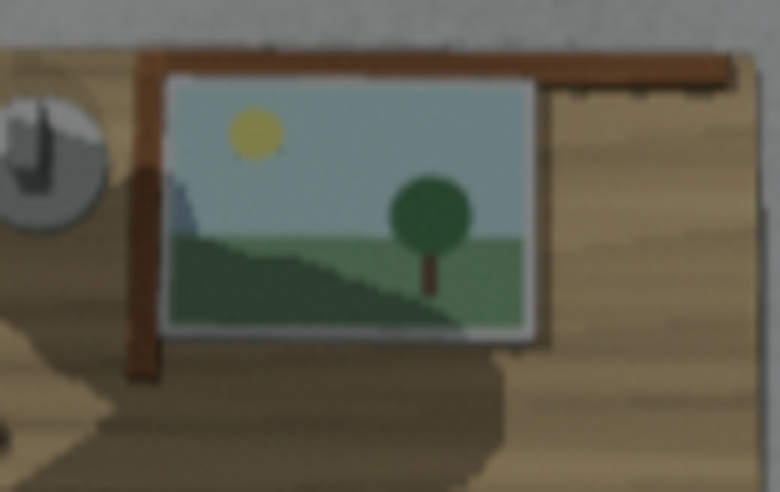

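The canvas edges lie tight along both rails (left edge at about x 165, top edge at about y 78). Next I press the button.

Call:
{"method": "carry_out", "body": {"commands": [[[1, 0, 0.15, -2, 0], [1, 0, 0.15, -2.6, 0], [1, 0, 0.15, -3, 0], [1, 0, 0.15, -3.3, 0], [1, 0, 0.15, -3.6, 0], [1, 0, 0.15, -3.6, 0]]]}}

```text
time: 12.62
tcp_pos: [629.9, 247.3, 124.1]
eef_rot: [0.008, 3.14, 0.0]
wrist_force: [-0.5, -2.5, 3.7]
gripper_width: -0.0
gripper_force: 2.1
```

Call:
{"method": "carry_out", "body": {"commands": [[[1, 0, 0, -0.2, 0], [1, 0, 0, -0.4, 0], [1, 0, 0, -0.5, 0], [1, 0, 0, -0.5, 0]]]}}

```text
time: 13.12
tcp_pos: [630.0, 247.3, 123.9]
eef_rot: [0.006, 3.136, 0.001]
wrist_force: [-8.6, -2.9, 23.6]
gripper_width: 0.1
gripper_force: 11.7
```

Call:
{"method": "carry_out", "body": {"commands": [[[1, 0, 0, 4, 0], [1, 0, 0, 8, 0], [0.5, -0.1, -5, 8.5, 0], [0.5, -0.1, -10, 8.5, 0], [0.5, -0.1, -13.1, 8.5, 0], [0.5, -0.1, -13.1, 8.5, 0], [0.5, -0.1, -13.1, 6, 0], [0.5, -0.1, -13.1, 6, 0]]]}}

```text
time: 14.12
tcp_pos: [627.0, 117.3, 175.8]
eef_rot: [-0.007, -3.137, 0.001]
wrist_force: [-0.1, 0.5, 1.0]
gripper_width: 42.5
gripper_force: 0.0
```

Run:
```python
from h import *
c=snap('wrist','w6.png'); q=np.load('stand.npy')
from fit import tf
for s in [(8,63),(42,63),(42,77),(8,77)]: print(s,proj(c,[*tf(q,s),145]))
s=status.observe();print(s['wrist_force'],s['tcp_pos'],s['gripper_width'])
```

```text
(8, 63) [313.5 203.9]
(42, 63) [313.9 251.7]
(42, 77) [334.5 251.8]
(8, 77) [335.1 203.9]
[ 0.3 -0.3  0.4] [628.4 117.2 178.5] 42.64843466102959
```

View pics/w6.png

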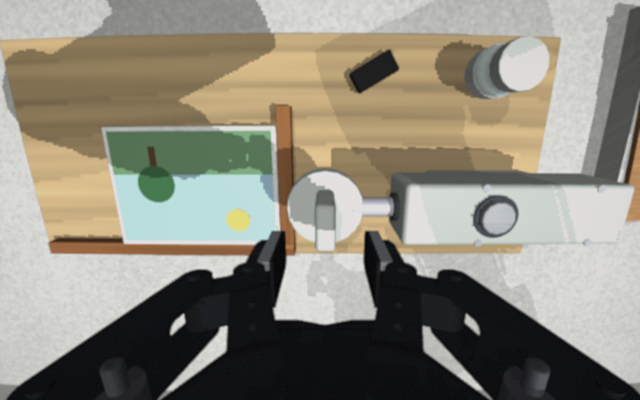

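The tab top is seen at about (314–336, 205–250), which matches the prediction. The button is down and the canvas is flush. Next I descend and grip.

Call:
{"method": "carry_out", "body": {"commands": [[[0.5, 0, 0, -4, 0], [0.5, 0, 0, -6.5, 0], [0.5, 0, 0, -7.1, 0], [0.5, 0, 0, -7.1, 0], [1, 0, 0, -7.1, 0], [1, 0, 0, -7.1, 0], [1, 0, 0, -7.1, 0], [1, 0, 0, -7.1, 0]]], "squeeze": 60}}

```text
time: 15.22
tcp_pos: [629.1, 117.1, 108.8]
eef_rot: [0.008, 3.139, 0.002]
wrist_force: [-0.0, 2.5, 6.3]
gripper_width: 13.7
gripper_force: 58.8
```

Call:
{"method": "carry_out", "body": {"commands": [[[1, 0, -0.7, 0, 0], [1, 0, -1.5, 0, 0], [1, 0, -2.5, 0, 0], [1, 0, -3.5, 0, 0], [1, 0, -4.5, 0, 0], [1, 0, -5.5, 0, 0], [1, 0, -6.2, 0, 0], [1, 0, -6.8, 0, 0], [1, 0, -7.4, 0, 0], [1, 0, -7.6, 0, 0]]]}}

```text
time: 16.48
tcp_pos: [628.7, 42.3, 108.9]
eef_rot: [0.007, 3.139, 0.005]
wrist_force: [-4.1, 6.5, 8.2]
gripper_width: 13.3
gripper_force: 59.4
```

Call:
{"method": "carry_out", "body": {"commands": [[[1, 0, -0.8, 0, 0], [1, -0.05, -1.6, 0, 0], [1, -0.05, -2.4, 0, 0], [1, -0.05, -3.2, 0, 0], [1, -0.05, -4, 0, 0], [1, -0.1, -4.8, 0, 0], [1, -0.1, -5.4, 0, 0], [1, -0.1, -5.9, 0, 0], [1, -0.1, -6.2, 0, 0], [1, -0.1, -6.2, 0, 0]]]}}

```text
time: 17.73
tcp_pos: [628.3, -21.0, 108.9]
eef_rot: [0.008, 3.138, 0.001]
wrist_force: [-0.6, 2.7, 6.0]
gripper_width: 13.3
gripper_force: 59.2
```

Call:
{"method": "carry_out", "body": {"commands": [[[1, 0, -0.2, 0, 0], [1, 0, -0.4, 0, 0], [1, 0, -0.6, 0, 0], [1, 0, -0.6, 0, 0]]]}}

```text
time: 18.23
tcp_pos: [628.3, -22.7, 108.9]
eef_rot: [0.006, 3.138, 0.01]
wrist_force: [-2.2, 16.7, 8.5]
gripper_width: 13.4
gripper_force: 59.5
```

Call:
{"method": "carry_out", "body": {"commands": [[[1, 0, 0, 0, 0], [1, 0, 0, 0, 0], [1, 0, 0, 0, 0]]]}}

```text
time: 18.6
tcp_pos: [628.3, -22.7, 108.9]
eef_rot: [0.006, 3.138, 0.01]
wrist_force: [-3.2, 17.6, 9.0]
gripper_width: 13.6
gripper_force: 59.6
```

Run:
```python
from h import *
c=snap('scene'); cv2.imwrite('pics/sc7.png',cv2.resize(c['img'][150:350,225:510],None,fx=2.7,fy=2.7,interpolation=cv2.INTER_CUBIC))
s=status.observe();print(s['wrist_force'],s['tcp_pos'])
```

```text
[-2.88547064 17.11053322  8.70425063] [628.31092683 -22.7348926  108.87436578]
```

View pics/sc7.png

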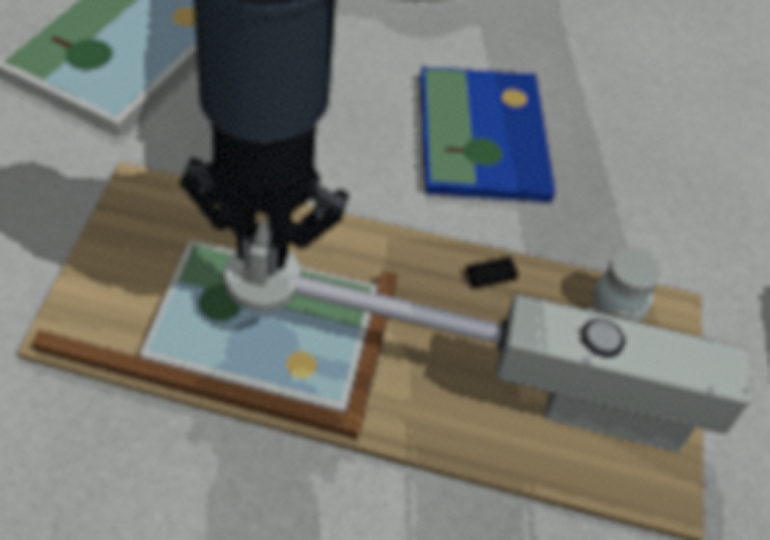

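The lamp is fully out, with its head at about (260, 280) and still held. The canvas is flush in the corner near (350, 405), the button at (603, 337) is down, and the jar and eraser haven't moved.

```bash
python3 -c "
from rig import ctrl
print(ctrl.close_job())"
```

```text
the job is handed in; nothing more can be done
None
```

I handed the job in with the canvas flush in its corner, the release button fully down and the lamp held at its second stop; no verdict came back, and the pencil cup was out of the final view, but the arm never went near it.

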